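Free the specimen plank, slide it out over the viewing light and hold it

TASK

At the fair stand, use the mallet to knock the steel stop peg down flush into the plinth, without touching the peg with the gripper, and set the mallet back on the table. Then slide the specimen plank straight out along the plinth, over the sunken peg, until its front edge is level with the tip of the pointer beside the viewing light. The plank is nose-heavy and would tip there, so never let it tip, and finish while still holding it flat on the plinth at the mark; leave the other things on the table where they are.

Things in the scene. Friction and masses are not known exactly. Their poses are not given: they have to be found in the camera images.
- plinth: fixed plinth, grey with a plywood deck, 120 (x) x 300 (y) mm, deck 60 mm above the table; origin at table level on its centre line, 140 mm from the outer end; its +y axis is the way the plank slides out, the outer edge of the deck is at y = +140 mm
- peg (a joint): round steel stop peg, 20 mm across, on the plinth's centre line at y = +122 mm; 0 = standing 18 mm proud of the deck, 0.018 m = flush, 0.020 m = end of travel. A light spring and tight sleeve resist with 6 to 8 N plus damping; it stays where it is driven to. The plank passes over it once less than 4 mm stands proud
- peg_top (a point): centre of the peg's top face (moves with the peg), at the start 78 mm above the table
- plank: loose wooden plank 90 (x) x 240 (y) mm, about 0.45 kg, on the deck 30 to 50 mm behind the peg. Origin under its centre, on the deck. Two 4 mm high runners, 72 mm apart, straddle the peg; top face at z = 16 mm. A steel ring with a glass dish (76 mm across, at y = +70 mm, top at z = 32 mm) makes it nose-heavy: its centre of mass lies 34 mm ahead (+y) of the origin, past the deck's edge at the mark
- plank_nose (a point): middle of the top of the plank's front edge (plank y = +120 mm, z = 16 mm)
- plank_batten (a point): centre of the top of the upright wooden grip batten across the plank's rear: 70 mm along plank x, 16 mm thick along plank y, 40 mm high above the plank's top face, at plank y = -95 mm (215 mm behind the nose); this point is at plank z = 56 mm
- light: fixed viewing light: a low round lamp, 100 mm across and 25 mm high, on the table beyond the plinth's outer edge, with a dark steel post 84 mm tall beside it on the plinth's +x side, carrying the pointer. Origin at table level under the plank's path at the mark; axes parallel to the plinth's
- mark_tip (a point): tip of the pointer (a dark flat point, 4 mm thick), 72 mm above the table and 17 mm clear of the plank's long side; it points along the plinth's -x. The plank's front edge must come level with it along the plinth's y (an overhang of 110 to 150 mm). Axes parallel to the plinth's
- mallet: mallet standing on one striking face: upright rubber head, 48 mm across, 90 mm long, origin at the centre of its lower face; wooden handle level along its -x, 20 mm wide (y), 24 mm high (z), reaching 172 mm from the head's axis, centre line 45 mm above the lower face; 0.36 kg, centre of mass 16 mm from the head's axis towards the handle
- mallet_head (a point): centre of the mallet's head, 45 mm above its lower face
- mallet_grip (a point): point on the centre line of the handle, 70 mm from the head's axis: a good place to grip
- jar: bystander, to be left alone: closed amber glass jar, 64 mm across, 95 mm tall
- dishes: bystander, to be left alone: covered glass petri dish, 94 mm across, 20 mm high
- vial: bystander, to be left alone: small capped glass bottle, 36 mm across, 75 mm tall
- slidebox: bystander, to be left alone: grey plastic slide box, 60 x 90 x 32 mm
- cup: bystander, to be left alone: paper cup, 72 mm across at the rim, 85 mm tall

How it is judged:
By the outcome, as a careful person would: the job done as asked, in the order asked, and still so for the second after the job is handed in, while the arm keeps its last pose, push and grip.
It also fails if it takes over 56 s, if anything falls off the work surface, if the arm or the gripper's body presses on something with over 40 N, if the wrist force passes 120 N, or if a joint passes its speed limit or range.

ROBOT

A 6-joint arm with a two-finger parallel gripper is mounted at the origin on the work surface. World frame = base frame: x ahead of the robot, y to its left, z up, the work surface at z = 0. Lengths are in m, angles in rad, forces in N, time in s.
With the tool pointing down it reaches from about 0.3 to 0.85 m from the base axis. Payload 5.4 kg.
Tool frame: the origin (TCP) lies on the front face of the gripper's body, between the roots of the fingers; the fingertips stand 73 mm ahead of it and the grasp point (between the pads) lies manip.grasp_offset ahead of it (manip.grasp_offset is the distance from the TCP to the grasp point, in m); z points along the fingers, x is the direction in which the jaws open and shut, and the axes are right-handed (so a half turn about z gives the same grasp; the last joint's range is limited). The gripper opens to 85 mm and grips with 20 to 120 N. Pads are 22 mm wide; open, the fingers measure 114 mm over their backs; the gripper's body (76 mm by 85 mm) begins 54 mm behind the grasp point. The pads swing forward as they close: fully open they stand 13 mm farther back than shut.
Start: joints at [-1.454, 0.158, 1.597, -0, 1.386, -0.21], TCP at [0.185, -0.545, 0.304] pointing down, gripper open.
Joint ranges: [-2.91, 2.91], [-0.94, 2.29], [0.18, 2.7], [-1.29, 4.43], [0.17, 2.64], [-3, 3]. Speed limits (rad/s): [2.57, 2.57, 3.14, 3.14, 3.14, 3.14].

INTERFACE

Orientations are given as [roll, pitch, yaw] about the fixed x, y, z axes, in that order (R = Rz(yaw) Ry(pitch) Rx(roll)).
In Python, from rig import manip, vision gives the robot as it stands.
- The arm moves only by the tool servo_tool, never from a script. Its argument "series" is a list of rows, each a list of 3 entries, a list of its own where there are three numbers: the finger opening in m, from 0 to 0.0854, then the shift along the tool's x, y, z in m, then the turn about the tool's z in rad. In form: [[grip, [dx, dy, dz], spin], ...]. A call has 1 to 5 rows; each row is the pose to reach, as a shift and turn from the pose commanded when the call began, along the tool's axes at that moment; what a row does not reach only later rows make up. A row lasts 1/8 s, in which the tool goes at most 62.5 mm and 10.7 degrees, less where a joint would pass 70% of its speed; a pose out of reach is approached as far as the arm can. A call with a gripper value outside its range is refused whole. The fingers move at their own pace and stop on an object; the grip force is fixed at half the most. Time passes only in rows, so rows that repeat a pose let the fingers close. It gives the time, the measured TCP pose, the force and the opening at its end, in the units of the state.
- manip.read_state(): the state, without advancing time (a new reading comes with each control period).
- vision.capture(name): name is "scene" or "top"; returns a dict with "color" (400x640x3 uint8, red, green, blue), "z_map" (400x640 float32, m along the optical axis (not along the pixel's ray), 0 where there is no reading), "fx", "fy", "cx", "cy" (pixels), "k1" (the pictures are not rectified: a ray, as slopes to the right and down, at radius r is drawn at 1 + k1 r^2 times it, then the intrinsics apply), "R" (3x3) and "t" (3): a world point X has camera coordinates R X + t. Camera axes: x right, y down, z forward; pixel columns grow to the right and rows downward; lengths in m; the calibration is good to about 2 mm. A picture is of the moment at which its call begins.
- manip.sign_off(): hands the job in, once; it reports no verdict.
Trained networks look in the newest picture that a camera, given by its name, has taken for a name from the list of things; names that differ only in an ending like _2 or _b are one class to them, and where a whole thing is asked for, a point or a joint stands for the part that bears it (a point fixed in the world has none). Each returns a list of dicts, best first, with "confidence" (0 to 1); they miss things now and then, are a little off and sometimes report something else, mostly with a low value. They report only what shows in the picture. A call takes as long as a camera call.
- vision.boxes_of(query, camera): "location" ([x, y, z] in m, in world coordinates, good to about 4 mm: the middle of the surface that is visible of it).
- vision.spot_point(query, camera): "location" ([x, y, z] in m, in world coordinates, good to about 4 mm: a listed point, or the origin of a listed thing).
The state is a dict: "clock": time; "joint_positions": joint angles; "dq": joint speeds; "joint_efforts": joint torques, N m; "ee_pos": TCP position; "ee_rot": TCP orientation; "wrist_force": force on the tool from outside, world axes, zero at the start; "ft_torque": the same for the moment, N m; "opening": finger opening in m.
Only numpy, scipy, OpenCV 4.12 (cv2) and the standard library are available. Lean on these libraries where they do the work, as an engineer would, in place of code of your own. Each camera call takes 0.05 s, during which the arm holds its last target. There are 200 camera calls.

## Working session

There is one attempt and no reset: what is moved stays moved. The work goes in short steps, Python scripts to look and compute and a tool call to move; the robot and the scene stay as the last step left them, time stands still between calls to the robot, and variables do not carry over. Pictures are saved under pics/ and viewed, about 8 in all and at most 12, crops included, and the job is handed in when it is done.

Besides the shell and the picture viewer there is one more tool, called in YAML: its name, and indented under it one key for each argument. servo_tool: Moves the arm, as the interface text tells. Its arguments: {"type":"object","properties":{"series":{"type":"array"}},"required":["series"]}

```bash
mkdir -p pics
cat > h.py <<'E'
import numpy as np, cv2
from rig import manip, vision
E
python3 - <<'E'
from h import *
s=manip.read_state(); print({k:np.round(v,3).tolist() for k,v in s.items()}, manip.grasp_offset)
for c in ["scene","top"]:
    f=vision.capture(c); cv2.imwrite(f"pics/{c}0.png",f["color"][:,:,::-1])
    for q in ["plinth","peg_top","plank","plank_nose","plank_batten","light","mark_tip","mallet","mallet_head","mallet_grip","jar","dishes","vial","slidebox","cup"]:
        r=vision.spot_point(q,c)
        print(c,q,[(np.round(d["location"],3).tolist(),round(d["confidence"],2)) for d in r[:2]])
E
```

```text
{'clock': 0.0, 'joint_positions': [-1.454, 0.159, 1.598, 0.0, 1.386, -0.21], 'dq': [-0.0, -0.0, -0.0, -0.0, -0.0, -0.001], 'joint_efforts': [-0.001, -39.6, -33.143, -0.0, 0.009, 0.0], 'ee_pos': [0.185, -0.544, 0.303], 'ee_rot': [-3.141, 0.002, -1.244], 'wrist_force': [0.443, -0.844, -0.326], 'ft_torque': [-0.014, -0.025, 0.046], 'opening': 0.086} 0.0539
scene plinth [([0.502, 0.092, 0.006], 0.76)]
scene peg_top [([0.536, 0.203, 0.079], 0.57), ([0.632, 0.336, 0.07], 0.52)]
scene plank [([0.492, 0.052, 0.059], 0.64), ([0.631, 0.331, 0.069], 0.4)]
scene plank_nose [([0.519, 0.168, 0.073], 0.95), ([0.631, 0.331, 0.071], 0.21)]
scene plank_batten []
scene light [([0.563, 0.351, -0.001], 0.74)]
scene mark_tip [([0.633, 0.333, 0.068], 0.71), ([0.492, 0.047, 0.059], 0.45)]
scene mallet [([0.516, -0.295, -0.001], 0.85)]
scene mallet_head [([0.523, -0.298, 0.045], 0.8)]
scene mallet_grip [([0.449, -0.308, 0.042], 0.95)]
scene jar [([0.741, -0.33, -0.004], 0.8)]
scene dishes [([0.789, -0.106, 0.003], 0.62)]
scene vial [([0.649, -0.234, 0.0], 0.6)]
scene slidebox [([0.77, 0.074, -0.003], 0.84)]
scene cup [([0.614, -0.41, 0.006], 0.93)]
top plinth []
top peg_top [([0.535, 0.206, 0.079], 0.43)]
top plank [([0.492, 0.05, 0.057], 0.9)]
top plank_nose [([0.523, 0.161, 0.079], 0.92), ([0.49, 0.047, 0.06], 0.17)]
top plank_batten [([0.473, -0.044, 0.12], 0.86), ([0.453, -0.307, 0.046], 0.34)]
top light [([0.566, 0.352, 0.0], 0.98)]
top mark_tip [([0.628, 0.334, 0.07], 0.76)]
top mallet [([0.517, -0.296, -0.0], 0.86)]
top mallet_head [([0.512, -0.297, 0.04], 0.88), ([0.533, 0.208, 0.079], 0.69)]
top mallet_grip [([0.451, -0.312, 0.047], 0.83)]
top jar [([0.743, -0.331, -0.002], 0.77)]
top dishes [([0.516, -0.296, 0.044], 0.73), ([0.785, -0.104, 0.001], 0.65)]
top vial [([0.651, -0.235, 0.003], 0.61)]
top slidebox [([0.773, 0.074, -0.002], 0.85)]
top cup [([0.609, -0.408, 0.004], 0.69)]
```

View pics/scene0.png

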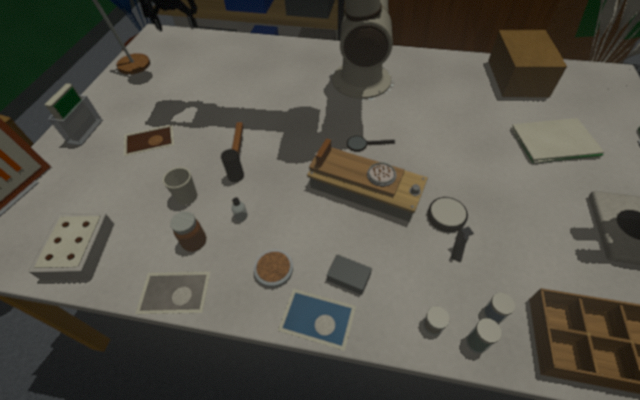

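View pics/top0.png

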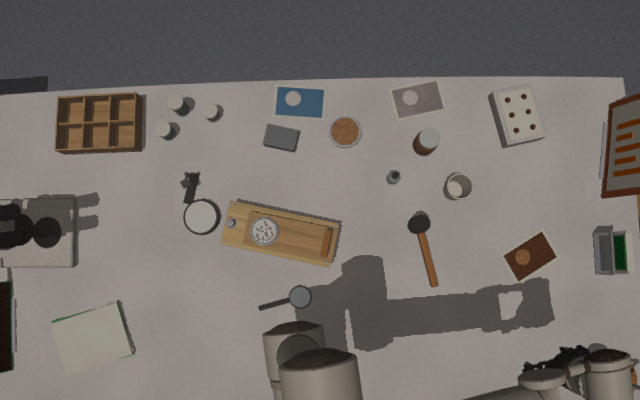

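The scene camera shows the mallet (head 232,165), plinth with plank and dish (380,175), peg (416,188) and pointer (461,240). In the top view these are at mallet head (419,223), handle end (434,285), peg (230,222) and pointer (190,190). This matches the network points, so I'll refine them with depth.

```bash
cat >> h.py <<'E'
def cloud(c):
    f=vision.capture(c); v,u=np.mgrid[:400,:640].astype(float)
    K=np.array([[f["fx"],0,f["cx"]],[0,f["fy"],f["cy"]],[0,0,1.]])
    p=cv2.undistortPoints(np.stack([u,v],-1).reshape(-1,1,2),K,np.array([f["k1"],0,0,0.])).reshape(400,640,2)
    z=f["z_map"]; P=np.concatenate([p*z[...,None],z[...,None]],-1)
    W=(P-f["t"])@f["R"]; W[z==0]=np.nan
    return f,W
def sel(W,lo,hi):
    m=np.all((W>lo)&(W<hi),-1); return W[m]
def rect(P):
    (c,s,a)=cv2.minAreaRect((P[:,:2]*1000).astype(np.float32)); return np.round(c,1),np.round(s,1),round(a,2)
def tool(d,yaw):  # world displacement -> tool shift, tool pointing down
    return np.round([d[0]*np.cos(yaw)+d[1]*np.sin(yaw), d[0]*np.sin(yaw)-d[1]*np.cos(yaw), -d[2]],4)
E
python3 - <<'E'
from h import *
for c in ["top","scene"]:
    f,W=cloud(c)
    print(c,"deck+plank",rect(sel(W,[.38,-.1,.052],[.66,.26,.13])))
    print(" plank",rect(sel(W,[.38,-.1,.069],[.60,.19,.083])), np.nanmedian(sel(W,[.38,-.1,.069],[.60,.19,.083])[:,2]))
    b=sel(W,[.38,-.1,.108],[.60,.05,.125]); print(" batten",len(b),b.mean(0).round(4),rect(b))
    p=sel(W,[.515,.185,.072],[.56,.23,.085]); print(" peg",len(p),p.mean(0).round(4),rect(p))
    m=sel(W,[.46,-.34,.083],[.56,-.25,.1]); print(" head",len(m),m.mean(0).round(4),rect(m))
    h=sel(W,[.33,-.36,.05],[.485,-.26,.066]); print(" handle",len(h),h.mean(0).round(4),rect(h))
    q=sel(W,[.6,.3,.062],[.66,.37,.09]); print(" pointer",len(q),q.mean(0).round(4),rect(q))
    l=sel(W,[.5,.29,.018],[.63,.41,.03]); print(" lamp",len(l),rect(l))
E
```

```text
top deck+plank (array([501.4,  80.8]), array([300.9, 121. ]), 76.38)
 plank (array([492.2,  51.2]), array([238.3,  90.6]), 76.83) 0.07542020709137792
 batten 173 [ 0.4705 -0.0407  0.1143] (array([470.7, -40.7]), array([15.5, 69.8]), 77.14)
 peg 43 [0.5319 0.2085 0.077 ] (array([531.9, 208.6]), array([17. , 17.1]), 44.06)
 head 259 [ 0.5163 -0.2936  0.0884] (array([ 516.5, -293.3]), array([46.4, 46.4]), 60.51)
 handle 359 [ 0.4181 -0.3149  0.055 ] (array([ 417.8, -315.3]), array([138.7,  21.7]), 11.35)
 pointer 77 [0.6433 0.3309 0.0737] (array([644.6, 329.5]), array([24.8, 28.1]), 31.05)
 lamp 595 (array([554.6, 320.5]), array([97.5, 60.4]), 0.19)
scene deck+plank (array([502.8,  77.6]), array([304.5, 122. ]), 77.05)
 plank (array([491.7,  48.5]), array([242.7,  97.1]), 76.82) 0.0761089397463173
 batten 139 [ 0.4748 -0.0445  0.1149] (array([471.8, -44.7]), array([16.5, 70.5]), 77.42)
 peg 47 [0.5344 0.2073 0.0771] (array([533.6, 207.4]), array([18.7, 17.5]), 27.78)
 head 197 [ 0.5202 -0.2952  0.0894] (array([ 519.1, -295.8]), array([45.8, 45.7]), 4.18)
 handle 196 [ 0.4111 -0.3183  0.056 ] (array([ 410.5, -319.7]), array([122.4,  20.5]), 12.1)
 pointer 86 [0.6424 0.3302 0.074 ] (array([642. , 330.2]), array([22., 23.]), 30.65)
 lamp 606 (array([555.7, 319.4]), array([58.5, 99.4]), 89.85)
```

Run:
```python
from h import *
s=manip.read_state(); y=s["ee_rot"][2]
print(tool(np.array([.449,-.308,.16])-s["ee_pos"],y), y+1.368)
```

```text
[-0.1391 -0.3264  0.1439] 0.12400296331024907
```

servo_tool:
  series:
    - [0.085,[-0.021,-0.049,0.022],0.03]
    - [0.085,[-0.042,-0.098,0.044],0.05]
    - [0.085,[-0.063,-0.147,0.066],0.075]
    - [0.085,[-0.084,-0.196,0.088],0.1]
    - [0.085,[-0.105,-0.245,0.11],0.124]

```text
clock: 2.33
ee_pos: [0.3841, -0.3653, 0.1935]
ee_rot: [-3.141, -0.001, -1.369]
wrist_force: [0.7, -0.5, -0.5]
opening: 0.085
```

servo_tool:
  series:
    - [0.085,[-0.043,-0.076,0.034],0]
    - [0.085,[-0.043,-0.076,0.034],0]

```text
clock: 2.58
ee_pos: [0.4499, -0.3064, 0.1585]
ee_rot: [3.141, 0.002, -1.366]
wrist_force: [-0.7, -1.0, -0.0]
opening: 0.0848
```

Run:
```python
from h import *
s=manip.read_state(); y=s["ee_rot"][2]
print(s["clock"],s["ee_pos"],s["ee_rot"],tool(np.array([.449,-.308,.098])-s["ee_pos"],y), y+1.368)
```

```text
2.575 [ 0.44988883 -0.30644819  0.15851803] [ 3.14087491e+00  1.85017963e-03 -1.36557826e+00] [0.0013 0.0012 0.0605] 0.002421737356233189
```

servo_tool:
  series:
    - [0.085,[0.001,0.001,0.03],0]
    - [0.085,[0.001,0.001,0.06],0]
    - [0.085,[0.001,0.001,0.06],0]
    - [0.0,[0.001,0.001,0.06],0]
    - [0.0,[0.001,0.001,0.06],0]

```text
clock: 3.2
ee_pos: [0.4486, -0.3112, 0.1016]
ee_rot: [-3.14, -0.003, -1.368]
wrist_force: [-0.3, 1.0, -0.2]
opening: 0.051
```

servo_tool:
  series:
    - [0.0,[0,0,0],0]
    - [0.0,[0,0,0],0]
    - [0.0,[0,0,0],0]
    - [0.0,[0,0,0],0]

```text
clock: 3.7
ee_pos: [0.4481, -0.3106, 0.1007]
ee_rot: [-3.141, -0.001, -1.368]
wrist_force: [-2.6, 0.4, 6.0]
opening: 0.0192
```

servo_tool:
  series:
    - [0.0,[0,0,-0.02],0]
    - [0.0,[0,0,-0.06],0]
    - [0.0,[0,0,-0.12],0]
    - [0.0,[0,0,-0.18],0]
    - [0.0,[0,0,-0.18],0]

```text
clock: 4.32
ee_pos: [0.4496, -0.312, 0.2853]
ee_rot: [-3.136, -0.009, -1.368]
wrist_force: [0.4, 0.2, -3.8]
opening: 0.0193
```

Run:
```python
from h import *
s=manip.read_state(); y=s["ee_rot"][2]
print(s["clock"],s["ee_pos"],s["ee_rot"],s["wrist_force"],s["ft_torque"],tool(np.array([.464,.224,.28])-s["ee_pos"],y), y+1.801)
f,W=cloud("top")
m=sel(W,[.45,-.36,.24],[.60,-.23,.30]); print(" head",len(m),m.mean(0),rect(m))
h=sel(W,[.3,-.36,.2],[.4,-.26,.26]);print(len(h), h.mean(0))
for c in ["top","scene"]:
    if c=="scene": f,W=cloud(c); cv2.imwrite("pics/lift.png",f["color"][60:260,130:450,::-1].repeat(2,0).repeat(2,1))
    print([(np.round(d["location"],3).tolist(),round(d["confidence"],2)) for d in vision.spot_point("mallet_head",c)[:2]])
```

```text
4.325 [ 0.4495722  -0.31199348  0.28533918] [-3.13618523 -0.00920908 -1.36791545] [ 0.39274851  0.21775    -3.75564566] [-0.08859377  0.12057522 -0.00497594] [-0.5221 -0.1221  0.0053] 0.43308455165453186
 head 399 [ 0.51454443 -0.29225705  0.26884801] (array([ 495.3, -292.4]), array([44.3, 92.7]), 84.78)
227 [ 0.37549219 -0.32385935  0.23715742]
[([0.629, 0.335, 0.07], 0.72), ([0.517, -0.297, 0.227], 0.63)]
[([0.521, -0.296, 0.22], 0.72)]
```

View pics/lift.png

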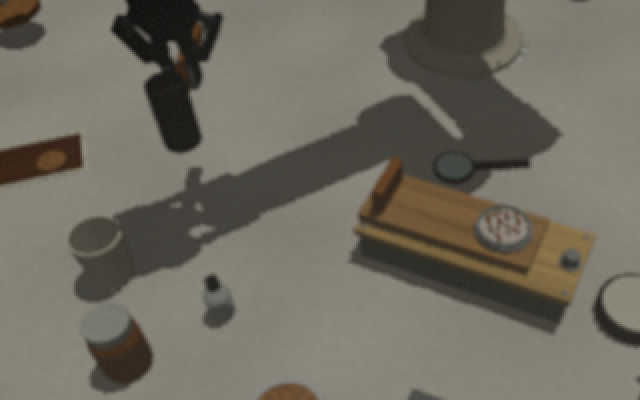

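The mallet is held level (crop 175,112) with the head hanging over clear table. Next I carry it to the peg.

servo_tool:
  series:
    - [0.0,[-0.04,-0.01,0],0]
    - [0.0,[-0.095,-0.023,0],0]
    - [0.0,[-0.15,-0.036,0],0]
    - [0.0,[-0.205,-0.049,0],0]
    - [0.0,[-0.26,-0.061,0],0]

```text
clock: 5.15
ee_pos: [0.4539, -0.0411, 0.2773]
ee_rot: [3.138, 0.003, -1.369]
wrist_force: [0.3, -0.2, -2.6]
opening: 0.019
```

servo_tool:
  series:
    - [0.0,[-0.055,-0.013,0],0.09]
    - [0.0,[-0.11,-0.025,0],0.18]
    - [0.0,[-0.165,-0.038,0],0.27]
    - [0.0,[-0.22,-0.05,0],0.36]
    - [0.0,[-0.262,-0.061,0.0],0.433]

```text
clock: 5.78
ee_pos: [0.4606, 0.2277, 0.2771]
ee_rot: [3.137, -0.002, -1.802]
wrist_force: [1.0, -0.2, -2.2]
opening: 0.0189
```

servo_tool:
  series:
    - [0.0,[0,0,0.04],0]
    - [0.0,[0,0,0.06],0]
    - [0.0,[0,0,0.06],0]

```text
clock: 6.15
ee_pos: [0.4596, 0.2252, 0.2157]
ee_rot: [3.133, -0.004, -1.801]
wrist_force: [-0.5, -0.4, -2.5]
opening: 0.0192
```

Run:
```python
from h import *
s=manip.read_state(); y=s["ee_rot"][2]
print(s["clock"],s["ee_pos"],s["ee_rot"],s["wrist_force"],tool(np.array([.464,.224,.22])-s["ee_pos"],y), y+1.801)
for c in ["top","scene"]:
    f,W=cloud(c)
    m=sel(W,[.48,.15,.19],[.6,.26,.24]); print(" head",len(m),m.mean(0).round(4) if len(m) else 0,rect(m) if len(m) else 0)
    cv2.imwrite(f"pics/over_{c}.png",(f["color"][100:300,120:440] if c=="top" else f["color"][80:280,270:590])[:,:,::-1].repeat(2,0).repeat(2,1))
    for q in ["mallet_head","peg_top"]: print(c,q,[(np.round(d["location"],3).tolist(),round(d["confidence"],2)) for d in vision.spot_point(q,c)[:2]])
```

```text
6.15 [0.459601   0.22523444 0.21567892] [ 3.13320089 -0.00378454 -1.80080281] [-0.45627105 -0.41985661 -2.47805591] [ 0.0002 -0.0046 -0.0043] 0.00019718781867794632
 head 297 [0.528  0.2083 0.2028] (array([529.1, 208. ]), array([46.7, 41.5]), 36.49)
top mallet_head [([0.525, 0.212, 0.157], 0.66), ([0.742, -0.331, -0.005], 0.46)]
top peg_top []
 head 426 [0.53   0.2139 0.2077] (array([513. , 219.9]), array([45.6, 91.4]), 64.23)
scene mallet_head []
scene peg_top [([0.534, 0.206, 0.079], 0.42)]
```

View pics/over_scene.png

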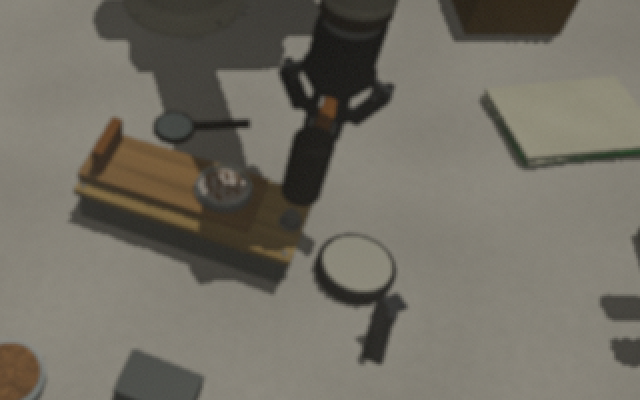

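The head hangs about 4 mm short of the peg in plinth x, so I'm correcting that while lowering it.

servo_tool:
  series:
    - [0.0,[0,-0.0045,0.015],0]
    - [0.0,[0,-0.0045,0.025],0]
    - [0.0,[0,-0.0045,0.034],0]
    - [0.0,[0,-0.0045,0.04],0]
    - [0.0,[0,-0.0045,0.044],0]

```text
clock: 7.08
ee_pos: [0.4667, 0.2247, 0.1761]
ee_rot: [-3.142, -0.0, -1.801]
wrist_force: [-3.3, -1.6, 3.0]
opening: 0.0189
```

servo_tool:
  series:
    - [0.0,[0,0,0.003],0]
    - [0.0,[0,0,0.006],0]
    - [0.0,[0,0,0.009],0]
    - [0.0,[0,0,0.009],0]

```text
clock: 7.58
ee_pos: [0.467, 0.2247, 0.1669]
ee_rot: [-3.141, 0.0, -1.801]
wrist_force: [-0.7, -0.2, 0.6]
opening: 0.0187
```

servo_tool:
  series:
    - [0.0,[0,0,0.003],0]
    - [0.0,[0,0,0.005],0]
    - [0.0,[0,0,0.005],0]

```text
clock: 7.95
ee_pos: [0.467, 0.2247, 0.1619]
ee_rot: [-3.141, 0.0, -1.801]
wrist_force: [-0.3, 0.4, 2.1]
opening: 0.0189
```

Run:
```python
from h import *
s=manip.read_state(); print(s["ee_pos"],s["wrist_force"],s["ft_torque"])
for c in ["top","scene"]:
    f,W=cloud(c)
    m=sel(W,[.48,.15,.13],[.6,.26,.18]); print(" head",len(m),m.mean(0).round(4), np.nanpercentile(m[:,2],[5,50,95]), rect(m))
    h=sel(W,[.3,.2,.09],[.43,.29,.14]); print(len(h),h.mean(0) if len(h) else 0)
```

```text
[0.46700614 0.22465295 0.16190637] [-0.3187774   0.39577565  2.07643065] [ 0.09975705 -0.25873671  0.02731056]
 head 275 [0.5358 0.2069 0.1494] [0.14126026 0.14983014 0.15429424] (array([537.5, 206.8]), array([48.2, 39.7]), 35.08)
72 [0.39024763 0.24799463 0.116496  ]
 head 453 [0.5283 0.2158 0.1499] [0.13343233 0.15047741 0.17312092] (array([513.8, 216.8]), array([53.3, 95.7]), 64.04)
5 [0.42843566 0.23182872 0.11615366]
```

servo_tool:
  series:
    - [0.0,[0,0,0.002],0]
    - [0.0,[0,0,0.003],0]
    - [0.0,[0,0,0.003],0]

```text
clock: 8.43
ee_pos: [0.4669, 0.2248, 0.1605]
ee_rot: [-3.141, 0.0, -1.801]
wrist_force: [-6.6, -1.2, 13.2]
opening: 0.019
```

servo_tool:
  series:
    - [0.0,[0,0,0.001],0]
    - [0.0,[0,0,0.002],0]
    - [0.0,[0,0,0.002],0]

```text
clock: 8.8
ee_pos: [0.4664, 0.2252, 0.1592]
ee_rot: [3.14, 0.0, -1.801]
wrist_force: [-11.3, 0.1, 21.2]
opening: 0.019
```

servo_tool:
  series:
    - [0.0,[0,0,-0.01],0]
    - [0.0,[0,0,-0.05],0]
    - [0.0,[0,0,-0.11],0]
    - [0.0,[0,0,-0.125],0]
    - [0.0,[0.04,0,-0.125],0]

```text
clock: 9.43
ee_pos: [0.4577, 0.1864, 0.2823]
ee_rot: [-3.14, 0.001, -1.798]
wrist_force: [0.7, -1.6, -3.6]
opening: 0.0193
```

Run:
```python
from h import *
s=manip.read_state(); y=s["ee_rot"][2]; print(s["clock"],s["ee_pos"],s["ee_rot"],tool(np.array([.449,-.31,.28])-s["ee_pos"],y), y+1.368)
for c in ["scene"]:
    f,W=cloud(c)
    p=sel(W,[.522,.197,.04],[.544,.219,.1]); print(c,"peg",len(p),np.nanpercentile(p[:,2],[5,50,95]) if len(p) else 0)
    print(" deck",np.nanpercentile(sel(W,[.5,.19,.04],[.57,.23,.1])[:,2],[5,50,95]))
    print(rect(sel(W,[.38,-.1,.069],[.60,.19,.083])))
    m=sel(W,[.45,.1,.13],[.62,.3,.30]); print(m[:,2].min())
    cv2.imwrite(f"pics/up_{c}.png",cv2.resize(f["color"][100:260,280:480,::-1],None,fx=4,fy=4,interpolation=2)[:600])
    print([(np.round(d["location"],3).tolist(),round(d["confidence"],2)) for d in vision.spot_point("peg_top",c)[:2]])
```

```text
9.425 [0.45770313 0.18640032 0.28227563] [-3.14048828e+00  9.56662781e-04 -1.79801219e+00] [ 0.4856 -0.1033  0.0023] -0.4300121885822581
scene peg 61 [0.05908343 0.06081418 0.06273851]
 deck [0.05782634 0.06007786 0.06243986]
(array([491.7,  48.7]), array([242.4,  96. ]), 77.27)
0.18262619701974975
[]
```

View pics/up_scene.png

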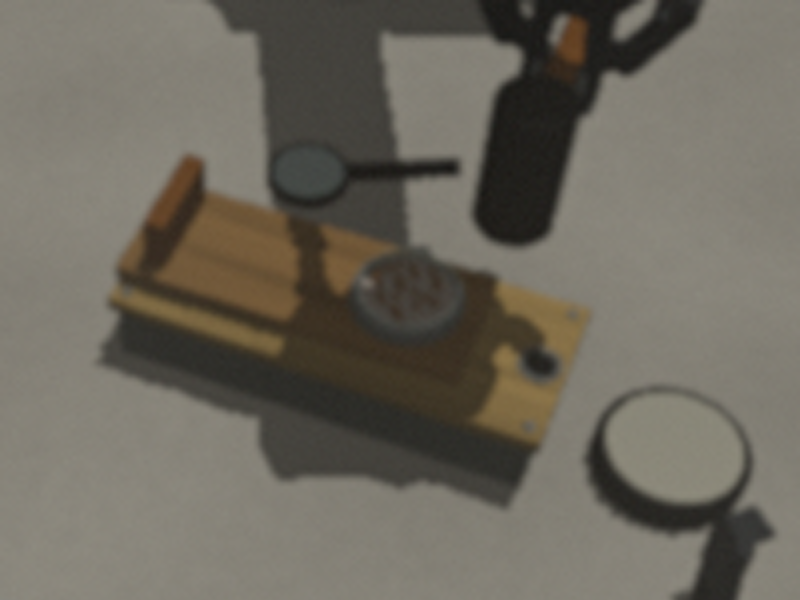

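The picture shows the peg flush at (540,362), median depth 60.8 mm against 60.1 mm for the deck, and the plank hasn't moved. Now the mallet goes back.

servo_tool:
  series:
    - [0.0,[0.045,-0.01,0],0]
    - [0.0,[0.1,-0.021,0],0]
    - [0.0,[0.155,-0.033,0],0]
    - [0.0,[0.21,-0.045,0],0]
    - [0.0,[0.265,-0.057,0],0]

```text
clock: 10.15
ee_pos: [0.4515, -0.0865, 0.2799]
ee_rot: [3.138, 0.001, -1.801]
wrist_force: [1.1, 0.1, -3.0]
opening: 0.019
```

servo_tool:
  series:
    - [0.0,[0.055,-0.012,0],-0.09]
    - [0.0,[0.11,-0.024,0],-0.18]
    - [0.0,[0.165,-0.035,0],-0.27]
    - [0.0,[0.215,-0.046,0],-0.36]
    - [0.0,[0.22,-0.046,0.04],-0.43]

```text
clock: 10.78
ee_pos: [0.4478, -0.3144, 0.2429]
ee_rot: [-3.139, -0.006, -1.372]
wrist_force: [-0.2, 1.0, -4.4]
opening: 0.019
```

servo_tool:
  series:
    - [0.0,[0,0,0.05],0]
    - [0.0,[0,0,0.1],0]
    - [0.0,[0,0,0.125],0]
    - [0.0,[0,0,0.132],0]
    - [0.0,[0,0,0.132],0]

```text
clock: 11.4
ee_pos: [0.447, -0.3098, 0.1095]
ee_rot: [3.141, 0.001, -1.371]
wrist_force: [0.2, -0.6, -1.8]
opening: 0.019
```

servo_tool:
  series:
    - [0.0,[0,0,0.003],0]
    - [0.0,[0,0,0.006],0]
    - [0.0,[0,0,0.008],0]
    - [0.0,[0,0,0.008],0]

```text
clock: 11.9
ee_pos: [0.4471, -0.31, 0.1019]
ee_rot: [-3.142, 0.0, -1.371]
wrist_force: [-0.3, -0.2, -3.5]
opening: 0.0193
```

servo_tool:
  series:
    - [0.0,[0,0,0.0015],0]
    - [0.0,[0,0,0.003],0]
    - [0.0,[0,0,0.003],0]

```text
clock: 12.28
ee_pos: [0.4472, -0.3103, 0.0997]
ee_rot: [3.141, -0.0, -1.371]
wrist_force: [-3.0, 1.0, 4.2]
opening: 0.0195
```

servo_tool:
  series:
    - [0.06,[0,0,0],0]
    - [0.06,[0,0,0],0]
    - [0.06,[0,0,0],0]
    - [0.06,[0,0,0],0]

```text
clock: 12.78
ee_pos: [0.4472, -0.31, 0.0989]
ee_rot: [-3.141, -0.0, -1.371]
wrist_force: [-0.2, -0.4, 0.2]
opening: 0.0599
```

servo_tool:
  series:
    - [0.06,[0,0,-0.04],0]
    - [0.06,[0,0,-0.09],0]
    - [0.06,[0,0,-0.14],0]
    - [0.06,[-0.04,0,-0.15],0.1]

```text
clock: 13.28
ee_pos: [0.4409, -0.2735, 0.2538]
ee_rot: [-3.136, -0.008, -1.476]
wrist_force: [0.6, 0.3, -1.1]
opening: 0.06
```

Run:
```python
from h import *
s=manip.read_state(); y=s["ee_rot"][2]; print(s["clock"],s["ee_pos"],s["ee_rot"],tool(np.array([.472,-.0425,.25])-s["ee_pos"],y), y+1.801)
for c in ["top","scene"]:
    f,W=cloud(c)
    m=sel(W,[.46,-.34,.083],[.56,-.25,.1]); print(" head",len(m),m.mean(0).round(4),rect(m))
    h=sel(W,[.33,-.36,.05],[.485,-.26,.066]); print(" handle",len(h),h.mean(0).round(4),rect(h))
    b=sel(W,[.38,-.1,.108],[.60,.05,.125]); print(" batten",len(b),b.mean(0).round(4),rect(b))
    q=sel(W,[.6,.3,.062],[.66,.37,.09]); x=q@[.9736,-.228,0]; yy=q@[.228,.9736,0]
    o=np.argsort(x)[:12]; print(" tip x,y",np.round(x[o],4),np.round(yy[o],4), "tipmean",yy[o].mean(),"all",yy.mean())
    pl=sel(W,[.38,-.1,.069],[.60,.19,.083])@[.228,.9736,0]; print(" nose y",np.percentile(pl,[98,99.5,100]).round(4))
    cv2.imwrite(f"pics/m_{c}.png",cv2.resize(f["color"][100:250,170:350,::-1] if c=="scene" else f["color"][150:300,150:350,::-1],None,fx=4,fy=4))
    for n in ["mark_tip","plank_nose","mallet_head","mallet"]: print(n,[(np.round(d["location"],3).tolist(),round(d["confidence"],2),np.round(np.array(d["location"])@[.228,.9736,0],4)) for d in vision.spot_point(n,c)[:1]])
```

```text
13.275 [ 0.44086284 -0.27345602  0.25384791] [-3.13551722 -0.00767425 -1.47576623] [-0.227  -0.0529  0.0038] 0.3252337669418839
 head 184 [ 0.5203 -0.2894  0.0881] (array([ 521.8, -289.1]), array([31.7, 48.5]), 43.02)
 handle 128 [ 0.3714 -0.3216  0.0548] (array([ 372.5, -321.6]), array([49.4, 21.4]), 11.37)
 batten 173 [ 0.4705 -0.0407  0.1143] (array([470.7, -40.7]), array([15.5, 69.8]), 77.14)
 tip x,y [0.5352 0.5371 0.5378 0.5382 0.5397 0.5398 0.5408 0.5411 0.5419 0.542
 0.5422 0.5426] [0.4678 0.4703 0.4682 0.4649 0.4758 0.4713 0.4703 0.4668 0.4602 0.4653
 0.4756 0.4727] tipmean 0.4691116406716555 all 0.4688219859414553
 nose y [0.2767 0.2797 0.2814]
mark_tip [([0.628, 0.334, 0.073], 0.59, np.float64(0.4689))]
plank_nose [([0.521, 0.163, 0.077], 0.93, np.float64(0.2777))]
mallet_head [([0.516, -0.296, 0.043], 0.78, np.float64(-0.1699))]
mallet [([0.516, -0.295, 0.004], 0.82, np.float64(-0.1697))]
 head 200 [ 0.52   -0.2953  0.0894] (array([ 518.6, -296.2]), array([46. , 45.6]), 13.73)
 handle 192 [ 0.4103 -0.3167  0.0561] (array([ 410.4, -317.3]), array([123.1,  19.5]), 12.11)
 batten 142 [ 0.4742 -0.0443  0.1149] (array([471.3, -44.7]), array([16.7, 70.7]), 77.82)
 tip x,y [0.5358 0.536  0.5382 0.5382 0.539  0.5395 0.5398 0.5407 0.5411 0.5418
 0.5419 0.5426] [0.4677 0.4696 0.4703 0.4653 0.4662 0.4681 0.473  0.4709 0.4619 0.4756
 0.4687 0.4636] tipmean 0.46839478150787045 all 0.46788063789939977
 nose y [0.2779 0.2804 0.2808]
mark_tip [([0.632, 0.334, 0.07], 0.73, np.float64(0.4697))]
plank_nose [([0.52, 0.165, 0.073], 0.71, np.float64(0.2792))]
mallet_head [([0.52, -0.296, 0.047], 0.61, np.float64(-0.1696))]
mallet [([0.515, -0.298, 0.001], 0.86, np.float64(-0.1724))]
```

View pics/m_top.png

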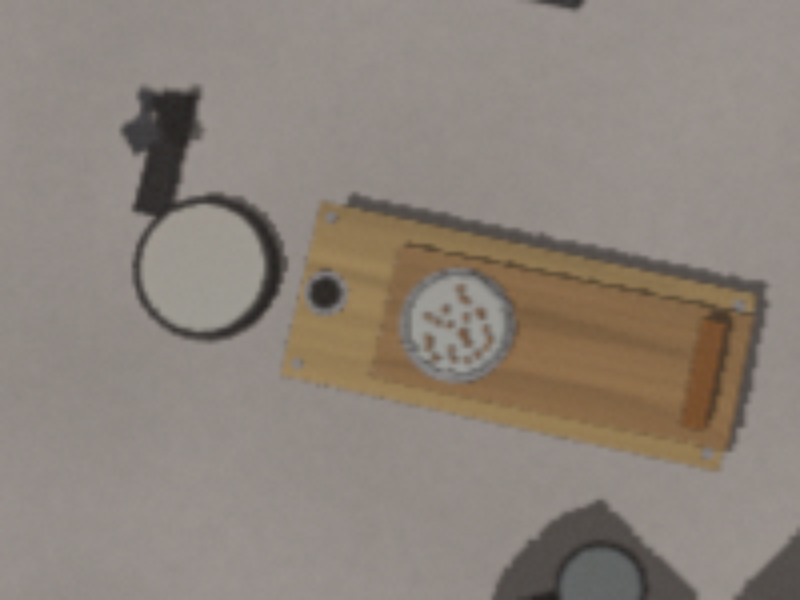

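The top picture shows the peg sunk (325,292), the plank in place with its batten at (705,375), and the pointer tip at (150,210). The mallet stands at its old place. The nose has about 190 mm to go. Next is the batten grasp.

servo_tool:
  series:
    - [0.06,[-0.055,-0.013,0],0.08]
    - [0.06,[-0.11,-0.026,0],0.165]
    - [0.06,[-0.165,-0.039,0],0.245]
    - [0.06,[-0.22,-0.052,0],0.325]
    - [0.06,[-0.227,-0.053,0.03],0.325]

```text
clock: 14.4
ee_pos: [0.4711, -0.0374, 0.2206]
ee_rot: [-3.136, 0.0, -1.792]
wrist_force: [-0.0, -0.8, -1.2]
opening: 0.0598
```

servo_tool:
  series:
    - [0.06,[0,0,0.01],0]
    - [0.06,[0,0,0.01],0]

```text
clock: 14.65
ee_pos: [0.4689, -0.0403, 0.2082]
ee_rot: [3.14, 0.0, -1.797]
wrist_force: [0.2, -0.2, 0.4]
opening: 0.0598
```

Run:
```python
from h import *
s=manip.read_state(); y=s["ee_rot"][2]; print(s["clock"],s["ee_pos"],s["ee_rot"],tool(np.array([.4715,-.0425,.156])-s["ee_pos"],y), y+1.801)
```

```text
14.65 [ 0.46892013 -0.04025078  0.20822029] [ 3.13955912e+00  3.52605381e-05 -1.79687532e+00] [ 0.0016 -0.003   0.0522] 0.004124676592387244
```

servo_tool:
  series:
    - [0.06,[0.001,-0.003,0.025],0.004]
    - [0.06,[0.001,-0.003,0.045],0.004]
    - [0.06,[0.001,-0.003,0.052],0.004]
    - [0.06,[0.001,-0.003,0.052],0.004]

```text
clock: 15.15
ee_pos: [0.4723, -0.042, 0.1574]
ee_rot: [-3.141, -0.0, -1.801]
wrist_force: [-0.3, -0.6, -0.0]
opening: 0.0601
```

servo_tool:
  series:
    - [0.0,[0,0,0],0]
    - [0.0,[0,0,0],0]
    - [0.0,[0,0,0],0]
    - [0.0,[0,0,0],0]
    - [0.0,[0,0,0],0]

```text
clock: 15.78
ee_pos: [0.4726, -0.0417, 0.1579]
ee_rot: [-3.14, -0.001, -1.8]
wrist_force: [-1.2, -1.9, 5.3]
opening: 0.0154
```

servo_tool:
  series:
    - [0.0,[-0.004,0,0.001],0]
    - [0.0,[-0.012,0,0.001],0]
    - [0.0,[-0.022,0,0.001],0]
    - [0.0,[-0.032,0,0.001],0]
    - [0.0,[-0.042,0,0.001],0]

```text
clock: 16.4
ee_pos: [0.4831, -0.0016, 0.1579]
ee_rot: [-3.137, -0.002, -1.8]
wrist_force: [-1.1, -6.3, 9.8]
opening: 0.0154
```

servo_tool:
  series:
    - [0.0,[-0.01,0,0],0]
    - [0.0,[-0.02,0,0],0]
    - [0.0,[-0.03,0,0],0]
    - [0.0,[-0.04,0,0],0]
    - [0.0,[-0.05,0,0],0]

```text
clock: 17.02
ee_pos: [0.4944, 0.0473, 0.1579]
ee_rot: [-3.138, -0.002, -1.8]
wrist_force: [-1.9, -6.7, 10.4]
opening: 0.0152
```

```bash
cat > chk.py <<'E'
from h import *
s=manip.read_state(); print(s["clock"],s["ee_pos"],s["ee_rot"],s["wrist_force"],s["ft_torque"])
for c in ["top","scene"]:
    f,W=cloud(c)
    P=sel(W,[.38,-.1,.066],[.64,.5,.086]); P=P[(P@[.9736,-.228,0])<.525]
    print(c,rect(P),"nose y",np.percentile(P@[.228,.9736,0],[98,99.5,100]).round(4), "z",np.median(P[:,2]))
    yy=P@[.228,.9736,0]; print("z along", [np.median(P[(yy>a)&(yy<a+.04),2]).round(4) for a in np.arange(yy.max()-.24,yy.max(),.04)])
    x=P@[.9736,-.228,0]; print(" x by y",[ (np.percentile(x[(yy>a)&(yy<a+.02)],[3,97])).round(4).tolist() for a in (yy.max()-.2,yy.max()-.03)])
    for n in ["mark_tip","plank_nose"]: print(n,[(np.round(d["location"],3).tolist(),round(d["confidence"],2),np.round(np.array(d["location"])@[.228,.9736,0],4)) for d in vision.spot_point(n,c)[:1]])
    cv2.imwrite(f"pics/c{s['clock']:.1f}_{c}.png",cv2.resize(f["color"][100:280,290:500,::-1] if c=="scene" else f["color"][150:300,150:350,::-1],None,fx=3.8,fy=3.3 if c=="scene" else 3.8))
E
python3 chk.py
```

```text
17.025 [0.49444777 0.04725088 0.15788976] [-3.13761572e+00 -2.22934007e-03 -1.79973369e+00] [-1.93098366 -6.67064603 10.43770845] [-0.86502169  0.39632092 -0.01232236]
top (array([504.4, 105. ]), array([317.1, 101.5]), 76.9) nose y [0.3741 0.3752 0.3758] z 0.07767343173045313
z along [np.float64(0.0747), np.float64(0.0758), np.float64(nan), np.float64(0.0757), np.float64(0.0816), np.float64(0.0767)]
 x by y [[0.4243, 0.4264], [0.4254, 0.5121]]
mark_tip [([0.631, 0.335, 0.071], 0.64, np.float64(0.4702))]
plank_nose [([0.544, 0.255, 0.077], 0.57, np.float64(0.3719))]
scene (array([515.5, 140.7]), array([241.6,  93.6]), 76.94) nose y [0.3721 0.3746 0.3754] z 0.0761929150371603
z along [np.float64(0.0762), np.float64(0.0759), np.float64(0.0758), np.float64(0.0759), np.float64(0.0826), np.float64(0.0766)]
 x by y [[0.4305, 0.5151], [0.4268, 0.5136]]
mark_tip [([0.634, 0.335, 0.072], 0.93, np.float64(0.4703))]
plank_nose [([0.541, 0.26, 0.071], 0.66, np.float64(0.377))]
  return _methods._mean(a, axis=axis, dtype=dtype,
  ret = ret.dtype.type(ret / rcount)
```

servo_tool:
  series:
    - [0.0,[-0.01,0,0],0]
    - [0.0,[-0.02,0,0],0]
    - [0.0,[-0.03,0,0],0]
    - [0.0,[-0.04,0,0],0]
    - [0.0,[-0.05,0,0.001],0]

```text
clock: 17.95
ee_pos: [0.5064, 0.0955, 0.1579]
ee_rot: [-3.136, -0.003, -1.799]
wrist_force: [-3.1, -11.9, 19.2]
opening: 0.0152
```

servo_tool:
  series:
    - [0.0,[-0.01,0,0],0]
    - [0.0,[-0.02,0,0.001],0]
    - [0.0,[-0.029,0,0.001],0]
    - [0.0,[-0.035,0,0.001],0]
    - [0.0,[-0.035,0,0.001],0]

```text
clock: 18.58
ee_pos: [0.5152, 0.1301, 0.1579]
ee_rot: [-3.134, -0.001, -1.799]
wrist_force: [-1.1, -6.6, 18.6]
opening: 0.0152
```

```bash
python3 -W ignore chk.py; ls pics
```

```text
18.575 [0.51519416 0.13010376 0.1578789 ] [-3.13432494e+00 -9.02432979e-04 -1.79947330e+00] [-1.09165913 -6.64850674 18.57605838] [-0.87815542  0.56160427 -0.07463645]
top (array([510.6, 150.3]), array([401.8,  93. ]), 74.35) nose y [0.4595 0.461  0.4616] z 0.07815908392195586
z along [np.float64(0.0749), np.float64(0.0754), np.float64(nan), np.float64(0.0728), np.float64(0.0812), np.float64(0.077)]
 x by y [[0.4255, 0.4309], [0.4267, 0.5133]]
mark_tip [([0.628, 0.334, 0.07], 0.58, np.float64(0.4684))]
plank_nose [([0.567, 0.336, 0.076], 0.79, np.float64(0.4568))]
scene (array([535.5, 222.6]), array([241.5,  94.9]), 77.08) nose y [0.4556 0.4584 0.4593] z 0.07612130731370567
z along [np.float64(0.0756), np.float64(0.0758), np.float64(0.0758), np.float64(0.0757), np.float64(0.0829), np.float64(0.0767)]
 x by y [[0.4356, 0.5151], [0.4288, 0.515]]
mark_tip [([0.635, 0.334, 0.07], 0.96, np.float64(0.4702))]
plank_nose [([0.565, 0.339, 0.076], 0.97, np.float64(0.4592))]
c17.0_scene.png
c17.0_top.png
c18.6_scene.png
c18.6_top.png
lift.png
m_scene.png
m_top.png
over_scene.png
over_top.png
scene0.png
top0.png
up_scene.png
```

servo_tool:
  series:
    - [0.0,[-0.004,0,0],0]
    - [0.0,[-0.008,0,0],0]
    - [0.0,[-0.0095,0,0],0]
    - [0.0,[-0.0095,0,0],0]

```text
clock: 19.38
ee_pos: [0.5172, 0.1387, 0.1579]
ee_rot: [-3.135, -0.002, -1.8]
wrist_force: [-2.6, -9.6, 19.6]
opening: 0.0154
```

```bash
python3 -W ignore chk.py
python3 - <<'E'
from h import *
# rectified bird's-eye of plane z=.074 in plinth axes: (c,r): x from .40..66 , y .40...52 at 0.3mm/px
for c in ["top","scene"]:
    f=vision.capture(c); n=(400,780)
    r,k=np.mgrid[:n[0],:n[1]]; X=.40+k/3000; Y=.535-r/3000
    W=np.stack([X*.9736+Y*.228,-X*.228+Y*.9736,0*X+.074],-1)
    C=W@f["R"].T+f["t"]; a=C[...,:2]/C[...,2:]; a=a*(1+f["k1"]*(a**2).sum(-1,keepdims=True))
    im=cv2.remap(f["color"],(a[...,0]*f["fx"]+f["cx"]).astype(np.float32),(a[...,1]*f["fy"]+f["cy"]).astype(np.float32),cv2.INTER_CUBIC)
    if c=="top": T=im
cv2.imwrite("pics/bird.png",np.vstack([T[60:340],im[60:340]])[:,:,::-1])
E
```

```text
19.375 [0.51716922 0.13867062 0.15786561] [-3.13472605e+00 -2.13574845e-03 -1.79952467e+00] [-2.60970728 -9.58608102 19.64653081] [-1.3202223   0.72722932  0.05356944]
top (array([512.9, 145.4]), array([423.9, 106.8]), 78.06) nose y [0.4685 0.4697 0.4704] z 0.07827628151801985
z along [np.float64(0.0751), np.float64(0.0752), np.float64(nan), np.float64(nan), np.float64(0.0814), np.float64(0.0771)]
 x by y [[0.4253, 0.4313], [0.4264, 0.5126]]
mark_tip [([0.629, 0.338, 0.068], 0.68, np.float64(0.4722))]
plank_nose [([0.569, 0.344, 0.077], 0.89, np.float64(0.4647))]
scene (array([538.5, 230.7]), array([241.6,  93.3]), 77.08) nose y [0.4643 0.467  0.4682] z 0.07619033659082414
z along [np.float64(0.0759), np.float64(0.0758), np.float64(0.0759), np.float64(0.076), np.float64(0.0826), np.float64(0.0767)]
 x by y [[0.4357, 0.5157], [0.4294, 0.5154]]
mark_tip [([0.631, 0.334, 0.068], 0.72, np.float64(0.4689))]
plank_nose [([0.565, 0.35, 0.072], 0.72, np.float64(0.4696))]
```

View pics/bird.png

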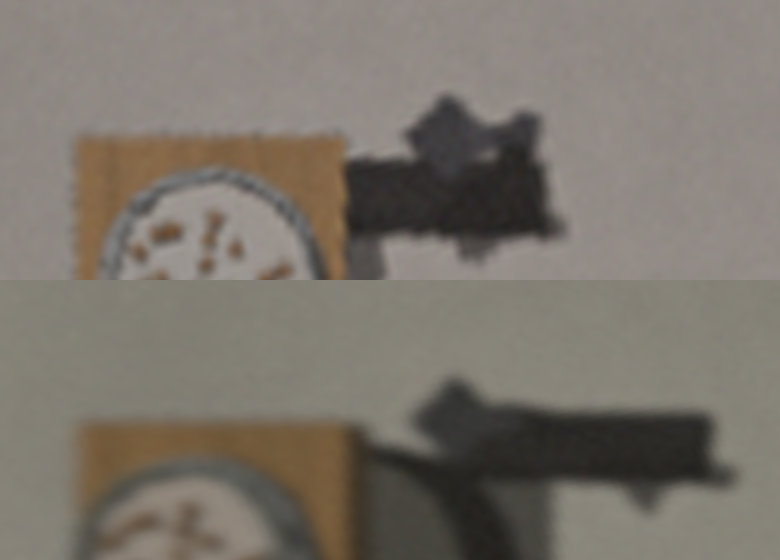

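Run:
```python
from h import *
p=np.array([.571,.343,.075])
for c in ["top","scene"]:
    f=vision.capture(c); C=-f["R"].T@f["t"]; d=C-p
    print(c,C.round(3),"plinth-y parallax mm per mm height",(d@[.228,.9736,0])/d[2])
s=manip.read_state(); print(s["ee_pos"],s["wrist_force"])
```

```text
top [ 0.437 -0.044  1.425] plinth-y parallax mm per mm height -0.30194298033377454
scene [1.153 0.11  0.814] plinth-y parallax mm per mm height -0.1267804011032259
[0.51715591 0.13870755 0.1578748 ] [-1.93471039 -9.45605069 19.28880863]
```

After parallax correction, the views put the nose 1–2.5 mm short of the tip. Top: nose row 136, tip (406,136). Scene: nose row 424, tip (413,417). I'll nudge it 1.5 mm.

servo_tool:
  series:
    - [0.0,[-0.001,0,0],0]
    - [0.0,[-0.0017,0,0],0]
    - [0.0,[-0.0017,0,0],0]
    - [0.0,[-0.0017,0,0],0]

```text
clock: 20.38
ee_pos: [0.5175, 0.1401, 0.1579]
ee_rot: [-3.135, -0.002, -1.799]
wrist_force: [-2.4, -10.7, 20.0]
opening: 0.015
```

```bash
python3 -W ignore chk.py
python3 - <<'E'
from h import *
f,W=cloud("scene"); m=sel(W,[.46,-.34,.083],[.56,-.25,.1]); print(len(m),m.mean(0))
cv2.imwrite("pics/final.png",cv2.resize(f["color"][60:300,130:500,::-1],None,fx=2,fy=2))
E
```

```text
20.375 [0.51747676 0.14013851 0.15786545] [-3.13487874e+00 -2.48461890e-03 -1.79945931e+00] [ -2.43058375 -10.66215956  19.99442113] [-1.44367212  0.74076267  0.10163237]
top (array([511.7, 147.4]), array([426.1, 103.5]), 77.13) nose y [0.47   0.4715 0.473 ] z 0.07772937439833835
z along [np.float64(0.0754), np.float64(0.0742), np.float64(nan), np.float64(0.0768), np.float64(0.0819), np.float64(0.0767)]
 x by y [[0.4245, 0.431], [0.4265, 0.5134]]
mark_tip [([0.628, 0.335, 0.072], 0.77, np.float64(0.469))]
plank_nose [([0.572, 0.348, 0.076], 0.63, np.float64(0.4693))]
scene (array([537.9, 232.6]), array([241.2,  94. ]), 76.87) nose y [0.4657 0.4686 0.4697] z 0.0761015196411282
z along [np.float64(0.0759), np.float64(0.0759), np.float64(0.0757), np.float64(0.0758), np.float64(0.0828), np.float64(0.0766)]
 x by y [[0.435, 0.5158], [0.4291, 0.5156]]
mark_tip [([0.633, 0.333, 0.067], 0.7, np.float64(0.4687))]
plank_nose [([0.566, 0.349, 0.075], 0.81, np.float64(0.4692))]
203 [ 0.52035155 -0.29529888  0.08922452]
```

View pics/final.png

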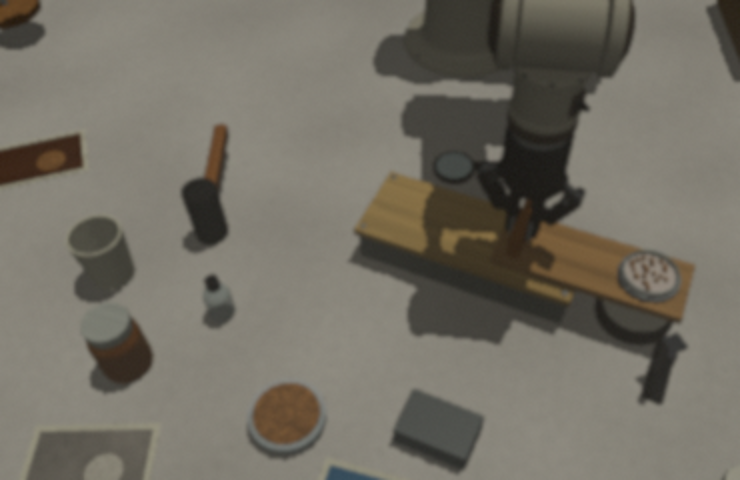

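The plank lies flat at the mark with its nose at (690,290), next to the pointer (678,342). The mallet (205,210) stands on the table and the bystanders are where they were, so I'm handing in.

```bash
python3 -c "
from rig import manip; print(manip.sign_off())"
```

```text
the job is handed in; nothing more can be done
None
```

The job is handed in at about 20.5 s of the 56 s allowed. The peg is down flush, the mallet is back on the table, and the plank is held flat at the pointer; the sign-off gave no verdict.

- **Peg:** I pressed it down with the mallet head until the head met the deck, at about 21 N. The peg's top then measured 60.8 mm against 60.1 mm for the deck. The gripper never touched it.
- **Mallet:** It stands upright again within a few millimetres of where it started.
- **Plank:** I gripped it by the batten and slid it out about 190 mm. It is flat along its length, with the top at about 76 mm, and the gripper holds it down with about 20 N.
- **Mark:** The last network readings put the nose at 0.4692–0.4693 m along the plinth's direction and the pointer tip at 0.4687–0.4690 m. By the arm's position the nose is at about 0.470 m.
- **Disagreement:** Before a final 1.5 mm nudge, the two cameras differed by about 2 mm on the remaining gap. I expect the front edge to be level with the tip to within 1–2 mm.
- **Other things:** The jar, dish, vial, slide box and cup looked unmoved in the last picture.

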